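Gauge out of its covered stand, presented level

TASK

Slip the thin steel blade under the white lip of the gauge stand's clear hinged cover, lever the cover up with it (not with the fingers) until it swings back open on its own, and lay the blade tool down on the bench. Then draw the tall plug gauge out of its slanted well and hold it up level, at least 20 cm above the bench and clear of everything, for the inspector to read; finish while still gripping it there. Leave the two short gauges in their wells and do not disturb the other things on the bench.

Things in the scene. Friction and masses are not known exactly. Their poses are not given: they have to be found in the camera images.
- gauge_stand: Gauge stand, fixed on the bench: grey base 140 x 156 x 44 mm (x -73 to +67 mm), a sill 28 mm high before it (x -98 to -73), a grey slanted block with three wells side by side, one tall and two short steel plug gauges in them (order varies), all under a clear hinged cover. Origin on the bench under the base; x from the front (lip, sill, towards the robot) to the rear (hinge), z up.
- well (a point): Mouth of the middle well, 74 mm above the bench; the others lie 45 mm to either side along y. Axes as the stand's. Wells are 19 mm square, 30 mm deep and lean 0.61 rad (35 deg) to the front: a gauge is drawn out along its own +z, upwards and forwards. The block's upper face is 36 x 132 mm, 64 mm high at its front edge, 84 mm at its rear edge.
- hinge (a point): Point on the cover's hinge line, 65 mm behind the stand's origin, 44 mm above the bench, axes as the stand's. The hinge line runs along the stand's y.
- lip (a point): On the cover: underside of the white lip at the bottom of its front (110 mm wide, 4 mm thick, 14 mm out from the front wall), 146 mm from the hinge, 6 mm behind the lip's front edge. Closed, its underside is 44 mm high, 16 mm above the sill: this gap, 14 mm deep to the base's front face, is for the blade. Axes: x to the rear, z up when closed.
- cover (a joint): Angle of the clear cover (box open below, 138 x 148 x 104 mm high, 0.2 kg, hinged at its rear bottom edge): 0 closed, grows as the front rises, 1.9 rad open at its stop, past upright. About 1 N at the lip lifts it. Left below about 0.9 rad it sinks shut; past 1.0 rad it falls open by itself, damped, within 3 s. Open, it reaches 145 mm behind the hinge.
- blade_tool: Blade tool lying on the bench, 160 mm long, 0.06 kg: wooden handle 100 mm long, 14 mm wide, 20 mm high, and a steel blade 60 mm long, 18 mm wide, 2.5 mm thick, flat (level) at the handle's mid-height. Origin: middle of the handle's underside edge where the blade begins; x points along the blade to its tip, z up.
- tool_grip (a point): Place to grip the blade tool: in the handle's middle height (10 mm above its underside), 25 mm behind where the blade begins, near its centre of mass. Axes as the tool's.
- blade_tip (a point): Middle of the blade's front edge, 85 mm ahead of tool_grip, at the blade's mid-thickness.
- tall_gauge: The tall plug gauge, steel, 92 mm long, 0.11 kg: plug of 18 mm diameter (28 mm long, in the well), then a handle of 15 mm diameter, with a 20 mm knob over its last 9 mm. Stands about 62 mm out of its well. Origin: centre of its lower (plug) end; z along its axis to the knob. In the well it leans 0.61 to 0.67 rad from vertical towards the stand's front.
- handle (a point): On the tall gauge's axis, 62 mm from its lower end: the place to grip its 15 mm handle. Axes as the gauge's.
- short_gauge_a: A short plug gauge in another well: as the tall one but only 62 mm long, standing 32 mm out. Origin: centre of its lower end. Leave it.
- short_gauge_b: The other short plug gauge, identical. Leave it.
- ring_a: Blue ring with a steel hub lying flat, 42 mm across, 10 mm high. Leave it.
- ring_b: Another such blue ring. Leave it.
- ring_c: Another such blue ring. Leave it.
- carton: Small cardboard box, 80 x 60 x 40 mm. Leave it.
- bottle: White bottle with blue cap, 60 mm across, 130 mm high. Leave it.
- dish: Open steel tray, 100 x 80 x 25 mm. Leave it.
Things that resemble listed ones, but are neither listed nor needed, are in the scene too. What is meant by the blade_tool is not pink, and is the smaller of those in its own colour.

How it is judged:
By the outcome, as a careful person would: the job done as asked, in the order asked, and still so for the second after the job is handed in, while the arm keeps its last pose, push and grip.
It also fails if it takes over 67 s, if anything falls off the work surface, if the arm or the gripper's body presses on something with over 40 N, if the wrist force passes 120 N, or if a joint passes its speed limit or range.

ROBOT

A 6-joint arm with a two-finger parallel gripper is mounted at the origin on the work surface. World frame = base frame: x ahead of the robot, y to its left, z up, the work surface at z = 0. Lengths are in m, angles in rad, forces in N, time in s.
With the tool pointing down it reaches from about 0.375 to 0.9 m from the base axis. Payload 3.1 kg.
Tool frame: the origin (TCP) lies midway between the tips of the shut fingers; the grasp point (between the pads) lies 19 mm behind it (hold_point_z is the z of the grasp point in the tool frame, in m); z points along the fingers, y is the line along which they close (so a half turn about z gives the same grasp; the last joint's range is limited). The gripper opens to 85 mm and grips with 20 to 120 N. Pads are 22 mm wide; open, the fingers measure 114 mm over their backs; the gripper's body (76 mm by 85 mm) begins 54 mm behind the grasp point. The pads swing forward as they close: fully open they stand 13 mm farther back than shut.
Start: joints at [-1.45, 0.527, 1.433, -0, 1.181, -0.178], TCP at [0.185, -0.597, 0.231] pointing down, gripper open.
Joint ranges: [-3.08, 3.08], [-0.75, 2.2], [0.22, 2.44], [-1.43, 4.57], [0, 2.65], [-2.85, 2.85]. Speed limits (rad/s): [2.79, 2.79, 3.14, 3.14, 3.14, 3.14].

INTERFACE

Orientations are given as a unit quaternion [x, y, z, w].
In Python, from bench import get_obs, snapshot, camera_model, close_job, spot_in, hold_point_z gives the robot as it stands.
- The arm moves only by the tool send_rows, never from a script. Its arguments are lists of equal length, an entry for each row: "jaw": the closure, from -1 (fully open) to 1 (shut); "dp": the shift along the tool's x, y, z each as a share of 600 mm, from -1 to 1, a list of three; "yaw": the turn about the tool's z as a share of 2 rad, from -1 to 1. In form: {"jaw": [jaw, ...], "dp": [[x, y, z], ...], "yaw": [yaw, ...]}. A call has exactly 10 rows; each row is the pose to reach, as a shift and turn from the pose commanded when the call began, along the tool's axes at that moment; what a row does not reach only later rows make up. A row lasts 1/12 s, in which the tool goes at most 41.7 mm and 7.16 degrees, less where a joint would pass 70% of its speed; a pose out of reach is approached as far as the arm can. A call with a number of a shift or a turn outside -1 to 1 is refused whole. A call with a gripper value outside its range is refused whole. The fingers move at their own pace and stop on an object; "force" is the grip in N (left out, the last holds). Time passes only in rows, so rows that repeat a pose let the fingers close, or fill a call up. It gives the time, the measured TCP pose, the force, the opening and the grip force at its end, in the units of the state.
- get_obs(): the state, without advancing time (a new reading comes with each control period).
- snapshot(name): name is "scene" or "top"; returns the picture (384x512x3 uint8, red, green, blue); there is no depth.
- camera_model(name): a dict with "intrinsics" (3x3 intrinsics, pixels), "rvec" (rotation vector, rad) and "tvec" (3), from world to camera coordinates, as OpenCV has them. Camera axes: x right, y down, z forward; pixel columns grow to the right and rows downward; lengths in m; the calibration is good to about 2 mm. A picture is of the moment at which its call begins. camera_model takes no time and is no camera call.
- close_job(): hands the job in; it is judged then, once.
Trained networks look in the newest picture that a camera, given by its name, has taken for a name from the list of things; names that differ only in an ending like _2 or _b are one class to them, and where a whole thing is asked for, a point or a joint stands for the part that bears it (a point fixed in the world has none). Each returns a list of dicts, best first, with "score" (0 to 1); they miss things now and then, are a little off and sometimes report something else, mostly with a low value. They report only what shows in the picture. A call takes as long as a camera call. They do not tell look-alikes from the thing itself.
- spot_in(camera, thing): "position" ([column, row] as shares, 0 to 1, of the picture: columns of its width, rows of its height, amid what is visible of it).
The state is a dict: "t": time; "joint_positions": joint angles; "joint_velocities": joint speeds; "joint_efforts": joint torques, N m; "ee_pos": TCP position; "tool_rot": TCP orientation; "contact_force": force on the tool from outside, world axes, zero at the start; "wrist_torque": the same for the moment, N m; "grip_width": finger opening in m; "grip_force": force on a finger pad.
Only numpy, scipy, OpenCV 4.12 (cv2) and the standard library are available. Lean on these libraries where they do the work, as an engineer would, in place of code of your own. Each camera call takes 0.05 s, during which the arm holds its last target. There are 200 camera calls.

## Working session

There is one attempt and no reset: what is moved stays moved. The work goes in short steps, Python scripts to look and compute and a tool call to move; the robot and the scene stay as the last step left them, time stands still between calls to the robot, and variables do not carry over. Pictures are saved under pics/ and viewed, at most 10 in all, crops included, and the job is handed in when it is done.

Besides the shell and the picture viewer there is one more tool, called after "Emit:" in YAML: its name, and indented under it one key for each argument. send_rows: Moves the arm, as the interface text tells. Shift numbers are shares of 600 mm and turn numbers shares of 2 rad, none past 1 either way. Its arguments: {"type":"object","properties":{"jaw":{"type":"array"},"dp":{"type":"array"},"yaw":{"type":"array"},"force":{"type":"number"}},"required":["jaw","dp","yaw"]}

```bash
ls; mkdir -p pics
python3 - <<'E'
from bench import *
import cv2,numpy as np
print(get_obs(), hold_point_z)
for n in("scene","top"):
    im=snapshot(n); cv2.imwrite(f"pics/{n}0.png",cv2.resize(im[:,:,::-1],None,fx=1.5,fy=1.5,interpolation=cv2.INTER_CUBIC))
    m=camera_model(n);print(n,m)
    for th in("gauge_stand","blade_tool","tool_grip","blade_tip","lip","hinge","tall_gauge","short_gauge_a","handle","well"):
        try:
            print(th,[(round(d["position"][0]*512,1),round(d["position"][1]*384,1),round(d["score"],2)) for d in spot_in(n,th)])
        except Exception as e: print(th,e)
E
```

```text
pics
{'t': 0.0, 'joint_positions': array([-1.44950385e+00,  5.28485291e-01,  1.43386407e+00,  2.89778765e-05,
        1.18137541e+00, -1.78526256e-01]), 'joint_velocities': array([ 0.00030902, -0.00065899,  0.00035854, -0.0014329 , -0.00033394,
        0.00049311]), 'joint_efforts': array([ 1.09146928e-03, -4.42348945e+01, -1.78026670e+01, -2.59240069e-04,
        8.40981666e-03, -7.16241914e-06]), 'ee_pos': array([ 0.18452754, -0.59641891,  0.23033401]), 'tool_rot': array([ 9.88784880e-01,  1.49342977e-01,  4.38958637e-05, -1.06523751e-03]), 'contact_force': array([-0.06388849, -0.55407711, -0.31397275]), 'wrist_torque': array([ 0.00191505, -0.05660027, -0.00364662]), 'grip_force': 0.0, 'grip_width': 0.08522446175980142} -0.0187
scene {'intrinsics': array([[411.06997504,   0.        , 258.21337519],
       [  0.        , 411.06997504, 192.95368538],
       [  0.        ,   0.        ,   1.        ]]), 'rvec': array([ 1.94885484,  1.33247573, -0.59648831]), 'tvec': array([-0.165537  , -0.21042026,  1.40311944])}
gauge_stand [(281.4, 239.2, 0.64)]
blade_tool [(186.8, 230.7, 0.95), (12
[... 442 characters left out ...]
84488511],
       [  0.        , 429.8913795 , 185.00259797],
       [  0.        ,   0.        ,   1.        ]]), 'rvec': array([ 2.16447532, -2.15150772,  0.10849997]), 'tvec': array([0.02144522, 0.45558135, 1.11451794])}
gauge_stand [(267.1, 127.6, 0.9), (266.2, 123.9, 0.4)]
blade_tool [(386.9, 194.6, 0.65), (378.9, 250.9, 0.62), (330.9, 194.9, 0.54)]
tool_grip [(381.3, 248.9, 0.87), (334.2, 191.8, 0.75)]
blade_tip [(378.6, 253.3, 0.83), (334.5, 194.3, 0.73), (139.3, 146.5, 0.66), (391.6, 191.1, 0.58)]
lip [(264.0, 122.2, 0.93), (143.1, 109.9, 0.67)]
hinge [(264.9, 127.6, 0.95), (391.8, 189.5, 0.5), (156.5, 191.0, 0.44)]
tall_gauge []
short_gauge_a []
handle []
well [(387.6, 193.1, 0.46)]
```

View pics/scene0.png

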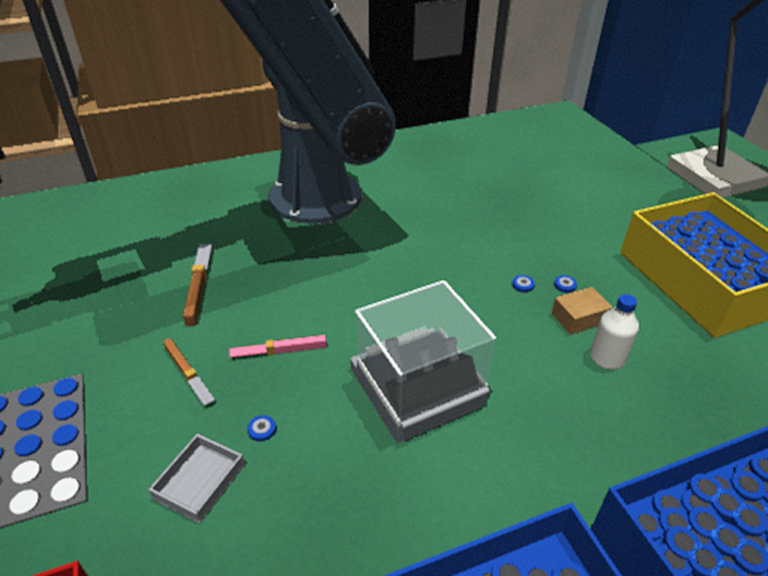

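View pics/top0.png

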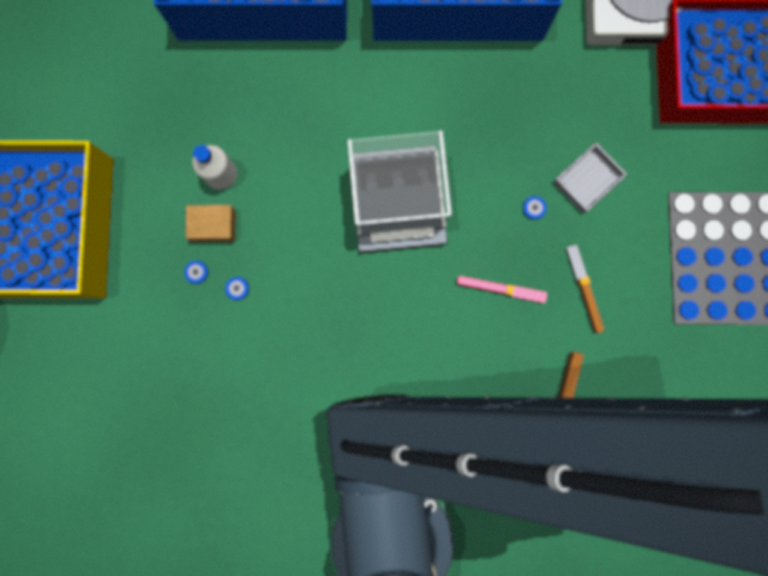

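Scene view: the clear-covered stand is at about (425,360). There are two orange-handled tools, at (198,285) and (188,372), and a pink one at (278,347). In the top view (1.5x pixels) the orange tools are at (585,290) and (570,375), the second partly hidden by the arm, and the lip is at about (403,236). The orange tool at scene (188,372) looks smaller, so I'll check that in an enlarged crop.

```bash
cat > h.py <<'E'
import numpy as np,cv2
from bench import *
def ray(n,uv,z):
    m=camera_model(n);R=cv2.Rodrigues(m["rvec"])[0];t=m["tvec"]
    d=R.T@np.linalg.solve(m["intrinsics"],[uv[0],uv[1],1.]);c=-R.T@t
    return c+d*(z-c[2])/d[2]
def proj(n,P):
    m=camera_model(n);return cv2.projectPoints(np.array(P,float).reshape(-1,3),m["rvec"],m["tvec"],m["intrinsics"],None)[0].reshape(-1,2)
E
python3 - <<'E'
from h import *
t=snapshot("top")[:,:,::-1];s=snapshot("scene")[:,:,::-1]
def c(im,x,y,w,h,f=5): return cv2.resize(im[y:y+h,x:x+w],None,fx=f,fy=f,interpolation=cv2.INTER_CUBIC)
# top row: stand in top (x225,y80,80x60->400x300), tool top(x360,y158 ,80x60); bottom: stand scene 100x.. 
a=np.hstack([c(t,225,82,80,90,5)[:450],c(t,362,158,80,90,5)])
cv2.imwrite("pics/crop1.png",a)
b=np.hstack([c(s,228,185,107,110,4)[:440],c(s,100,155,90,110,4)])
cv2.imwrite("pics/crop2.png",b)
E
```

```text
(no output)
```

View pics/crop1.png

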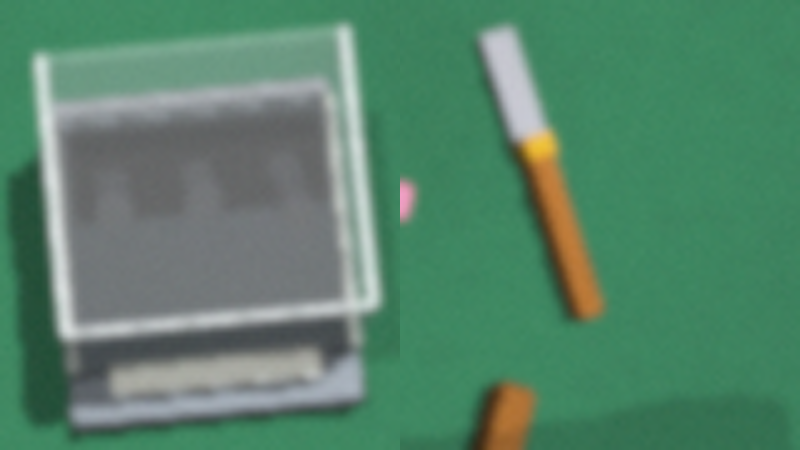

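View pics/crop2.png

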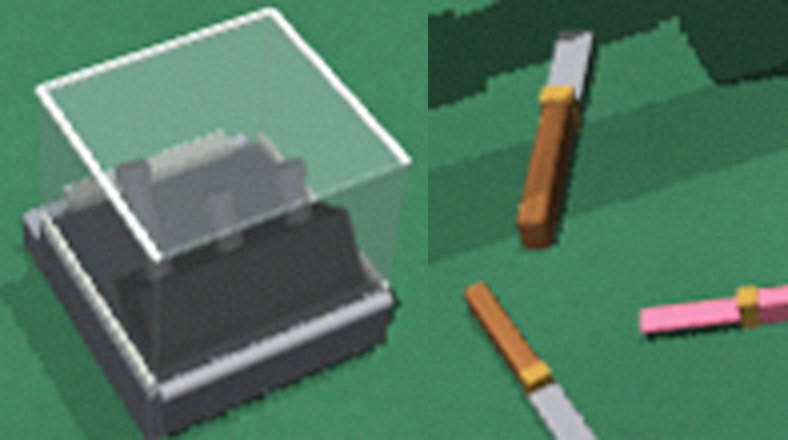

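The smaller orange tool, at top (390,190), has its blade tip at about (461.5,164.5) on the crop scale. In the scene view the tall gauge is the leftmost one, which is the -y well. Next I fit the poses.

```bash
cat > fit.py <<'E'
from h import *
from scipy.optimize import least_squares
T=lambda x,y:(225+x/5-.4,82+y/5-.4); S=lambda x,y:(228+x/4-.4,185+y/4-.4)
obs=[("top",T(41,57),(65,74,148)),("top",T(345,32),(65,-74,148)),("top",T(372,303),(-73,-74,148)),("top",T(68,332),(-73,74,148)),
("top",T(108,395),(-87,55,46)),("top",T(325,373),(-87,-55,46)),
("scene",S(270,12),(-73,74,148)),("scene",S(40,90),(-73,-74,148)),("scene",S(408,160),(65,74,148)),("scene",S(160,260),(65,-74,148))]
def W(p,P):
    c,s=np.cos(p[2]),np.sin(p[2]);x,y,z=np.array(P)/1000
    return [p[0]+c*x-s*y,p[1]+s*x+c*y,z]
f=lambda p:np.concatenate([proj(n,W(p,P))[0]-uv for n,uv,P in obs])
r=least_squares(f,[.6,0,0]);print("stand",r.x,np.round(r.fun.reshape(-1,2),1).tolist())
p=r.x
TT=lambda x,y:(362+(x-400)/5-.4,158+y/5-.4)
tip=ray("top",TT(497,29),.010);bs=ray("top",TT(531,140),.012);end=ray("top",TT(588,312),.015)
print(tip,bs,end,np.linalg.norm(tip-end),np.linalg.norm(tip[:2]-bs[:2]))
for z,sxy in [(.02,[(468,290),(537,375)])]:
  print([ray("scene",(100+(x-428)/4-.4,155+y/4-.4),z) for x,y in sxy])
  print("big",[ray("scene",(100+(x-428)/4-.4,155+y/4-.4),z) for x,y in [(535,235),(573,37)]])
print("lip",W(p,(-81,0,44)),"tall well",W(p,(0,-45,74)))
for y in(45,0,-45):
  for L in (32,62):
    q=W(p,(0-L*np.sin(.61),y,74+L*np.cos(.61)));
    print(y,L,(proj("scene",q)[0]-[228,185])*4,(proj("top",q)[0]-[225,82])*5)
E
python3 fit.py
```

```text
stand [ 0.60912272 -0.00645285  0.10263641] [[-0.4, -0.1], [-0.5, -1.0], [0.2, 0.5], [-0.6, 0.6], [0.9, 0.2], [-0.7, 0.5], [0.1, -0.0], [-0.3, 0.1], [-0.1, 1.0], [-0.3, 0.3]]
[ 0.51766341 -0.32066619  0.01      ] [ 0.45732011 -0.33661286  0.012     ] [ 0.3656489  -0.36312742  0.015     ] 0.15791252864735378 0.06241481895340043
[array([ 0.36802912, -0.36714351,  0.02      ]), array([ 0.45482951, -0.33706413,  0.02      ])]
big [array([ 0.33245579, -0.32115197,  0.02      ]), array([ 0.1256852 , -0.26453135,  0.02      ])]
lip [np.float64(0.5285489850837022), np.float64(-0.014751809063093323), np.float64(0.044)] tall well [np.float64(0.6137332567338154), np.float64(-0.051216036237678016), np.float64(0.074)]
45 32 [269.31631556 144.38971352] [114.89832241 239.79015183]
45 62 [256.53585232  94.46307184] [117.06998908 261.930502  ]
0 32 [200.59199427 170.01974119] [203.95540802 231.14738088]
0 62 [187.2423688  119.35515798] [208.35382404 253.07223474]
-45 32 [129.44992593 196.5514427 ] [293.01719138 222.50415402]
-45 62 [115.4985842  145.12745828] [299.64259462 244.21348852]
```

The stand fit is good to about 0.5 px. The smaller orange tool measures 158 mm (160 expected) against about 214 mm for the other, so it's the one. I'll move above its grip point.

```bash
cat > go.py <<'E'
import sys
from h import *
# go.py x y z heading : shares from the measured pose
o=get_obs();from scipy.spatial.transform import Rotation as R
M=R.from_quat(o["tool_rot"]).as_matrix();a=[float(v) for v in sys.argv[1:]]
h=np.arctan2(M[1,0],M[0,0]);d=M.T@(np.array(a[:3])-o["ee_pos"])/.6
print(np.round(d,4),"yaw",round(-((a[3]-h+np.pi)%(2*np.pi)-np.pi)/2,4),"now",np.round(o["ee_pos"],4),round(h,4),o["t"],"F",np.round(o["contact_force"],1),o["grip_width"],o["grip_force"])
E
python3 go.py .4365 -.3433 .09 .2726
```

```text
[ 0.526  -0.2801  0.2355] yaw 0.0136 now [ 0.1846 -0.5971  0.2313] 0.2998 1.2 F [-0.4  0.7  1.1] 0.08543756618321874 0.0
```

Emit:
send_rows:
  jaw: [-0.3,-0.3,-0.3,-0.3,-0.3,-0.3,-0.3,-0.3,-0.3,-0.3]
  dp:
    - [0.526,-0.28,0.235]
    - [0.526,-0.28,0.235]
    - [0.526,-0.28,0.235]
    - [0.526,-0.28,0.235]
    - [0.526,-0.28,0.235]
    - [0.526,-0.28,0.235]
    - [0.526,-0.28,0.235]
    - [0.526,-0.28,0.235]
    - [0.526,-0.28,0.235]
    - [0.526,-0.28,0.235]
  yaw: [0.0136,0.0136,0.0136,0.0136,0.0136,0.0136,0.0136,0.0136,0.0136,0.0136]
  force: 50

```text
t: 2.03
ee_pos: [0.4384, -0.3379, 0.0882]
tool_rot: [0.99, 0.138, -0.001, -0.003]
contact_force: [-0.9, -0.0, -0.5]
grip_width: 0.0557
grip_force: 0.0
```

```bash
python3 go.py .4365 -.3433 .004 .2726
```

```text
[-0.0054  0.0086  0.1402] yaw 0.0022 now [ 0.4384 -0.3379  0.0882] 0.2771 2.0333 F [-0.9 -0.  -0.5] 0.05567716763272205 0.0
```

Emit:
send_rows:
  jaw: [-0.3,-0.3,-0.3,-0.3,-0.3,-0.3,-0.3,-0.3,-0.3,-0.3]
  dp:
    - [0,0,0.04]
    - [0,0,0.08]
    - [0,0,0.1]
    - [0,0,0.1]
    - [0,0,0.1]
    - [0,0,0.1]
    - [0,0,0.1]
    - [0,0,0.1]
    - [0,0,0.1]
    - [0,0,0.1]
  yaw: [0,0,0,0,0,0,0,0,0,0]

```text
t: 2.87
ee_pos: [0.4367, -0.3437, 0.031]
tool_rot: [0.991, 0.136, 0.0, 0.001]
contact_force: [1.4, 0.1, -0.7]
grip_width: 0.0557
grip_force: 0.0
```

```bash
python3 go.py .4365 -.3433 .004 .2726
```

```text
[-0.0001 -0.0009  0.045 ] yaw -0.0001 now [ 0.4367 -0.3437  0.031 ] 0.2724 2.8667 F [ 1.4  0.1 -0.7] 0.05574862259092782 0.0
```

Emit:
send_rows:
  jaw: [-0.3,-0.3,-0.3,-0.3,1,1,1,1,1,1]
  dp:
    - [0,0,0.02]
    - [0,0,0.04]
    - [0,0,0.044]
    - [0,0,0.044]
    - [0,0,0.044]
    - [0,0,0.044]
    - [0,0,0.044]
    - [0,0,0.044]
    - [0,0,0.044]
    - [0,0,0.044]
  yaw: [0,0,0,0,0,0,0,0,0,0]
  force: 50

```text
t: 3.7
ee_pos: [0.4367, -0.3436, 0.0043]
tool_rot: [0.991, 0.136, 0.0, 0.0]
contact_force: [0.4, -0.8, 1.3]
grip_width: 0.0125
grip_force: 50.1
```

```bash
python3 go.py .4365 -.3433 .004 .2726
```

```text
[-0.0002 -0.0006  0.0005] yaw -0.0 now [ 0.4367 -0.3436  0.0043] 0.2725 3.7 F [ 0.4 -0.8  1.3] 0.012494521011952359 50.14480412006378
```

Emit:
send_rows:
  jaw: [1,1,1,1,1,1,1,1,1,1]
  dp:
    - [0,0,-0.03]
    - [0,0,-0.07]
    - [0,0,-0.12]
    - [0,0,-0.18]
    - [0,0,-0.2]
    - [0,0,-0.2]
    - [0,0,-0.2]
    - [0,0,-0.2]
    - [0,0,-0.2]
    - [0,0,-0.2]
  yaw: [0,0,0,0,0,0,0,0,0,0]

```text
t: 4.53
ee_pos: [0.4358, -0.3425, 0.1223]
tool_rot: [0.991, 0.136, -0.001, -0.001]
contact_force: [-0.3, 0.2, -0.3]
grip_width: 0.0129
grip_force: 49.9
```

```bash
python3 go.py .4102 -.027 .1243 .1026
```

```text
[ 0.1005 -0.5179 -0.0019] yaw 0.085 now [ 0.4358 -0.3425  0.1223] 0.2725 4.5333 F [-0.3  0.2 -0.3] 0.012922495608365222 49.916648268699646
```

Emit:
send_rows:
  jaw: [1,1,1,1,1,1,1,1,1,1]
  dp:
    - [0.1,-0.517,0]
    - [0.1,-0.517,0]
    - [0.1,-0.517,0]
    - [0.1,-0.517,0]
    - [0.1,-0.517,0]
    - [0.1,-0.517,0]
    - [0.1,-0.517,0]
    - [0.1,-0.517,0]
    - [0.1,-0.517,0]
    - [0.1,-0.517,0]
  yaw: [0.085,0.085,0.085,0.085,0.085,0.085,0.085,0.085,0.085,0.085]

```text
t: 5.37
ee_pos: [0.4102, -0.0271, 0.1234]
tool_rot: [0.999, 0.053, -0.001, -0.0]
contact_force: [-0.1, 0.1, 0.4]
grip_width: 0.0128
grip_force: 49.9
```

Emit:
send_rows:
  jaw: [1,1,1,1,1,1,1,1,1,1]
  dp:
    - [0,0,0]
    - [0,0,0.05]
    - [0,0,0.1]
    - [0,0,0.13]
    - [0,0,0.15]
    - [0,0,0.155]
    - [0,0,0.155]
    - [0,0,0.155]
    - [0,0,0.155]
    - [0,0,0.155]
  yaw: [0,0,0,0,0,0,0,0,0,0]

```text
t: 6.2
ee_pos: [0.4114, -0.0289, 0.0317]
tool_rot: [0.999, 0.051, 0.001, 0.0]
contact_force: [-0.7, -0.0, -0.4]
grip_width: 0.013
grip_force: 49.9
```

```bash
python3 go.py .4102 -.027 .0313 .1026
python3 - <<'E'
from h import *
im=snapshot("top")[:,:,::-1]
print("tip",[(np.round(ray("top",np.array(d["position"])*[512,384],.037),3),round(d["score"],2)) for d in spot_in("top","blade_tip")])
cv2.imwrite("pics/t2.png",cv2.resize(im[90:240,200:400],None,fx=4,fy=4,interpolation=cv2.INTER_CUBIC))
E
```

```text
[-0.0017 -0.0034  0.0007] yaw -0.0002 now [ 0.4114 -0.0289  0.0317] 0.1022 6.2 F [-0.7 -0.  -0.4] 0.013008752170981895 49.91554141044617
tip [(array([ 0.212, -0.285,  0.037]), 0.76), (array([ 0.673, -0.025,  0.037]), 0.48), (array([ 0.422, -0.249,  0.037]), 0.46)]
```

View pics/t2.png

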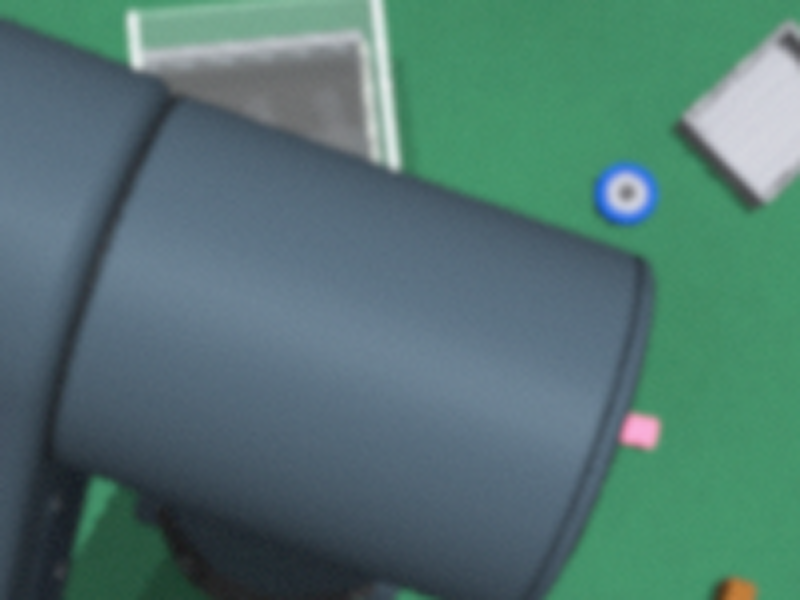

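The arm hides the blade in the top view; only the cover's rear is visible, around (260,50). So I'll insert by calculation and watch the force.

Emit:
send_rows:
  jaw: [1,1,1,1,1,1,1,1,1,1]
  dp:
    - [0.01,0,0]
    - [0.02,0,0]
    - [0.03,0,0]
    - [0.04,0,0]
    - [0.05,0,0]
    - [0.056,0,0]
    - [0.062,0,0]
    - [0.062,0,0]
    - [0.062,0,0]
    - [0.062,0,0]
  yaw: [0,0,0,0,0,0,0,0,0,0]

```text
t: 7.13
ee_pos: [0.4473, -0.0245, 0.0308]
tool_rot: [0.999, 0.051, -0.0, -0.0]
contact_force: [-0.7, -0.7, -0.2]
grip_width: 0.0128
grip_force: 49.9
```

```bash
python3 go.py .4495 -.023 .0313 .1026
python3 - <<'E'
from h import *
im=snapshot("scene")[:,:,::-1]
cv2.imwrite("pics/s2.png",cv2.resize(im[160:290,200:360],None,fx=4,fy=4,interpolation=cv2.INTER_CUBIC))
E
```

```text
[ 0.004  -0.0021 -0.0008] yaw -0.0 now [ 0.4473 -0.0245  0.0308] 0.1026 7.1333 F [-0.7 -0.7 -0.2] 0.012810773959113415 49.91617977619171
```

View pics/s2.png

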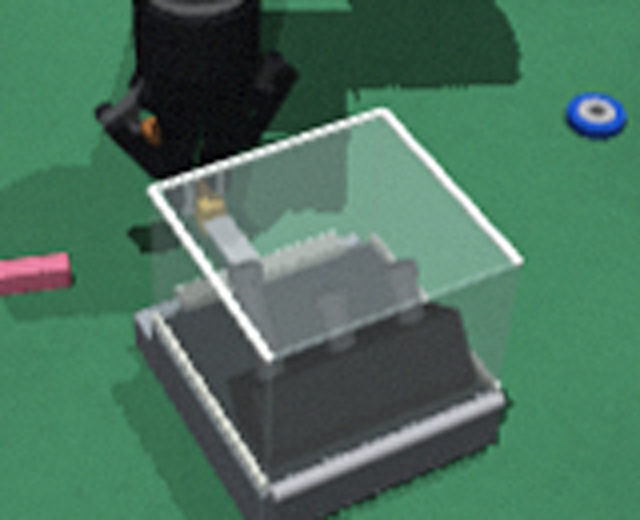

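The blade, with its yellow ferrule at crop (208,200), reaches towards the lip; its tip is hidden behind the cover. By the numbers the tip is about 8 mm past the lip's front edge. I'll go 3 mm deeper, then raise it.

Emit:
send_rows:
  jaw: [1,1,1,1,1,1,1,1,1,1]
  dp:
    - [0.003,0,0]
    - [0.005,0,0]
    - [0.005,0,0]
    - [0.005,0,-0.005]
    - [0.005,0,-0.01]
    - [0.005,0,-0.015]
    - [0.006,0,-0.02]
    - [0.006,0,-0.03]
    - [0.007,0,-0.04]
    - [0.007,0,-0.04]
  yaw: [0,0,0,0,0,0,0,0,0,0]
  force: 60

```text
t: 8.02
ee_pos: [0.4525, -0.0243, 0.0561]
tool_rot: [0.999, 0.051, 0.001, 0.0]
contact_force: [-0.7, -0.3, -0.7]
grip_width: 0.0123
grip_force: 62.7
```

```bash
python3 go.py .4495 -.023 .0313 .1026
python3 - <<'E'
from h import *
im=snapshot("scene")[:,:,::-1]
cv2.imwrite("pics/s3.png",cv2.resize(im[140:290,200:360],None,fx=4,fy=4,interpolation=cv2.INTER_CUBIC))
E
```

```text
[-0.0048 -0.0027  0.0413] yaw 0.0001 now [ 0.4525 -0.0243  0.0561] 0.1029 8.0167 F [-0.7 -0.3 -0.7] 0.01232163826158673 62.67527103424072
```

View pics/s3.png

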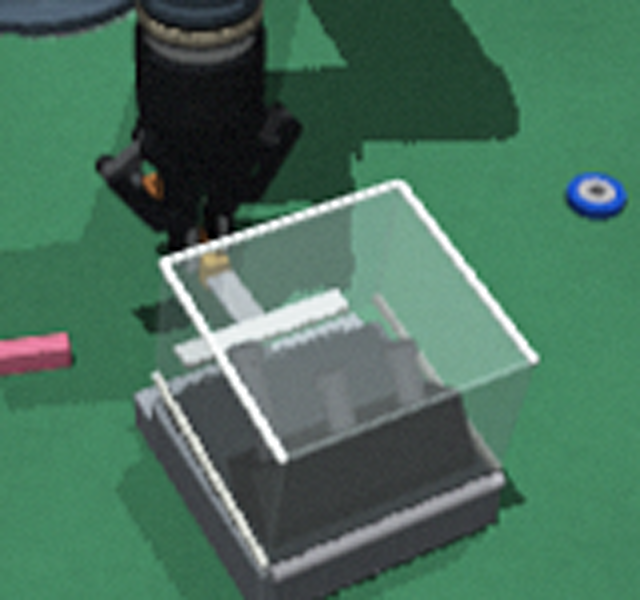

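The lip is clearly raised, at about crop (260,325), resting on the blade. I'll carry on along the arc.

Emit:
send_rows:
  jaw: [1,1,1,1,1,1,1,1,1,1]
  dp:
    - [0.003,0,-0.012]
    - [0.007,0,-0.025]
    - [0.011,0,-0.038]
    - [0.016,0,-0.052]
    - [0.022,0,-0.067]
    - [0.029,0,-0.082]
    - [0.037,0,-0.095]
    - [0.046,0,-0.108]
    - [0.055,0,-0.121]
    - [0.055,0,-0.121]
  yaw: [0,0,0,0,0,0,0,0,0,0]

```text
t: 8.9
ee_pos: [0.4877, -0.0213, 0.1297]
tool_rot: [0.999, 0.051, 0.003, 0.001]
contact_force: [1.1, 0.2, 0.7]
grip_width: 0.0124
grip_force: 62.8
```

Emit:
send_rows:
  jaw: [1,1,1,1,1,1,1,1,1,1]
  dp:
    - [0.008,0,-0.009]
    - [0.016,0,-0.017]
    - [0.025,0,-0.025]
    - [0.033,0,-0.032]
    - [0.042,0,-0.04]
    - [0.051,0,-0.047]
    - [0.061,0,-0.053]
    - [0.071,0,-0.058]
    - [0.092,0,-0.067]
    - [0.092,0,-0.067]
  yaw: [0,0,0,0,0,0,0,0,0,0]

```text
t: 9.73
ee_pos: [0.5432, -0.0156, 0.1689]
tool_rot: [0.999, 0.051, 0.003, 0.001]
contact_force: [1.1, -0.1, 0.4]
grip_width: 0.0123
grip_force: 62.8
```

```bash
python3 go.py .4495 -.023 .0313 .1026
python3 - <<'E'
from h import *
im=snapshot("scene")[:,:,::-1]
cv2.imwrite("pics/s4.png",cv2.resize(im[100:290,180:380],None,fx=3,fy=3,interpolation=cv2.INTER_CUBIC))
E
```

```text
[-0.1579 -0.0041  0.2285] yaw 0.0001 now [ 0.5432 -0.0156  0.1689] 0.1029 9.7333 F [ 1.1 -0.1  0.4] 0.01231117008906753 62.80118465423584
```

View pics/s4.png

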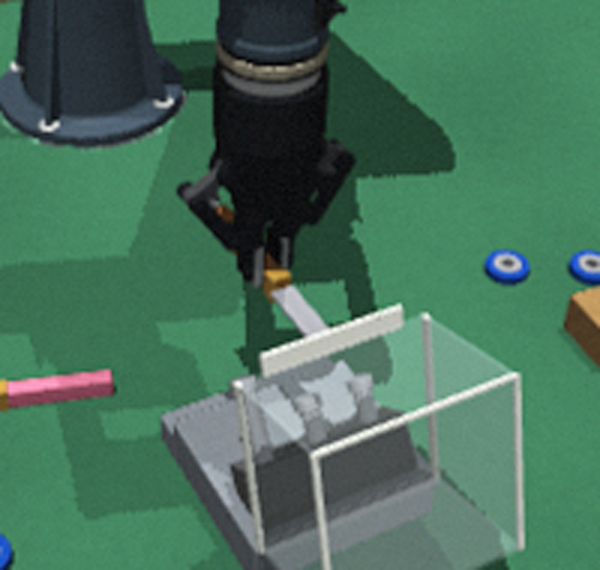

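The cover stands at roughly 1.1–1.2 rad. I'll hold to see whether it falls open by itself.

Emit:
send_rows:
  jaw: [1,1,1,1,1,1,1,1,1,1]
  dp:
    - [0.008,0,-0.003]
    - [0.016,0,-0.006]
    - [0.016,0,-0.006]
    - [0.016,0,-0.006]
    - [0.016,0,-0.006]
    - [0.016,0,-0.006]
    - [0.016,0,-0.006]
    - [0.016,0,-0.006]
    - [0.016,0,-0.006]
    - [0.016,0,-0.006]
  yaw: [0,0,0,0,0,0,0,0,0,0]

```text
t: 10.62
ee_pos: [0.5492, -0.0142, 0.1713]
tool_rot: [0.999, 0.051, -0.0, -0.0]
contact_force: [-0.0, -0.2, -1.5]
grip_width: 0.0122
grip_force: 62.8
```

Emit:
send_rows:
  jaw: [1,1,1,1,1,1,1,1,1,1]
  dp:
    - [0,0,0]
    - [0,0,0]
    - [0,0,0]
    - [0,0,0]
    - [0,0,0]
    - [0,0,0]
    - [0,0,0]
    - [0,0,0]
    - [0,0,0]
    - [0,0,0]
  yaw: [0,0,0,0,0,0,0,0,0,0]

```text
t: 11.45
ee_pos: [0.5492, -0.0142, 0.1713]
tool_rot: [0.999, 0.051, -0.0, -0.0]
contact_force: [-0.9, -0.7, 0.4]
grip_width: 0.0121
grip_force: 62.8
```

```bash
python3 go.py .4358 -.2 .2 .1026
python3 - <<'E'
from h import *
im=snapshot("scene")[:,:,::-1]
cv2.imwrite("pics/s5.png",cv2.resize(im[140:290,190:350],None,fx=5,fy=4,interpolation=cv2.INTER_CUBIC)[:,:])
E
```

```text
[-0.2198  0.2886 -0.0478] yaw 0.0 now [ 0.5492 -0.0142  0.1713] 0.1026 11.45 F [-0.9 -0.7  0.4] 0.012138870044389901 62.78331398963928
```

View pics/s5.png

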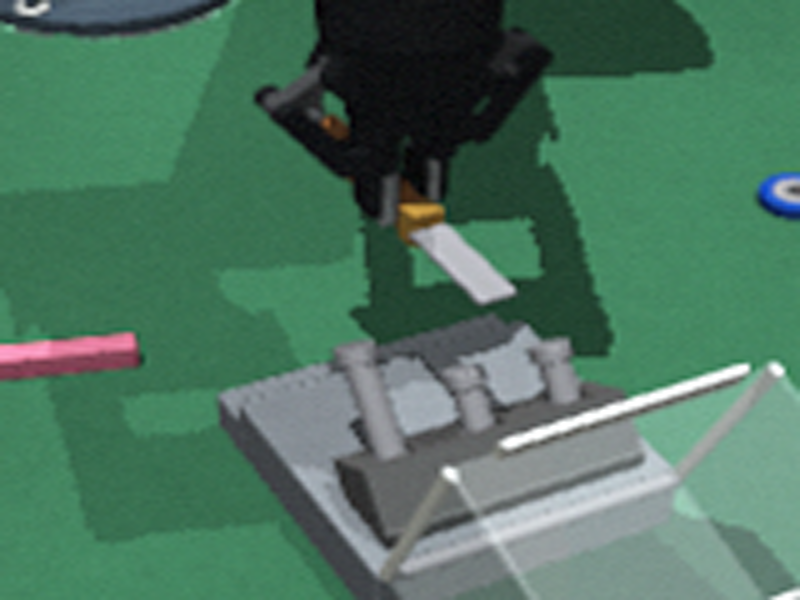

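The cover is swinging open on its own, clear of the blade. The tall gauge is at the left, with its knob at crop (355,352), so it's the -y well. Now I'll lay the tool down on the free area near (0.42, 0.12).

```bash
python3 go.py .42 .12 .0513 .1026
```

```text
[-0.1914 -0.2446  0.2   ] yaw 0.0 now [ 0.5493 -0.0142  0.1713] 0.1026 11.5 F [ 0.4  0.3 -0.5] 0.01206522825097218 62.783979177474976
```

Emit:
send_rows:
  jaw: [1,1,1,1,1,1,1,1,1,1]
  dp:
    - [-0.05,-0.03,0]
    - [-0.1,-0.06,0]
    - [-0.14,-0.1,0]
    - [-0.17,-0.15,0]
    - [-0.19,-0.21,0.02]
    - [-0.19,-0.245,0.07]
    - [-0.19,-0.245,0.13]
    - [-0.19,-0.245,0.18]
    - [-0.19,-0.245,0.2]
    - [-0.19,-0.245,0.2]
  yaw: [0,0,0,0,0,0,0,0,0,0]

```text
t: 12.33
ee_pos: [0.4192, 0.1205, 0.049]
tool_rot: [0.999, 0.052, -0.003, -0.0]
contact_force: [-0.9, 0.5, -0.3]
grip_width: 0.0122
grip_force: 62.8
```

Emit:
send_rows:
  jaw: [1,1,1,1,1,1,1,1,1,1]
  dp:
    - [0,0,0.02]
    - [0,0,0.04]
    - [0,0,0.055]
    - [0,0,0.068]
    - [0,0,0.073]
    - [0,0,0.075]
    - [0,0,0.075]
    - [0,0,0.075]
    - [0,0,0.075]
    - [0,0,0.075]
  yaw: [0,0,0,0,0,0,0,0,0,0]

```text
t: 13.17
ee_pos: [0.421, 0.1203, 0.0067]
tool_rot: [0.999, 0.051, 0.0, 0.0]
contact_force: [0.9, -0.4, -0.3]
grip_width: 0.0122
grip_force: 62.8
```

```bash
python3 go.py .42 .12 .0045 .1026
```

```text
[-0.0018  0.0004  0.0037] yaw -0.0 now [0.421  0.1203 0.0067] 0.1026 13.1667 F [ 0.9 -0.4 -0.3] 0.012199082946311855 62.77758479118347
```

Lower the last 2 mm, release, and rise, keeping the fingers partly open.

Emit:
send_rows:
  jaw: [1,1,1,0.4,0.2,0.2,0.2,0.2,0.2,0.2]
  dp:
    - [0,0,0.002]
    - [0,0,0.003]
    - [0,0,0.003]
    - [0,0,0.003]
    - [0,0,0.003]
    - [0,0,0.003]
    - [0,0,0.003]
    - [0,0,-0.02]
    - [0,0,-0.06]
    - [0,0,-0.1]
  yaw: [0,0,0,0,0,0,0,0,0,0]

```text
t: 14.0
ee_pos: [0.4199, 0.1202, 0.0664]
tool_rot: [0.999, 0.051, -0.001, -0.0]
contact_force: [0.5, 0.1, 0.2]
grip_width: 0.0338
grip_force: 0.0
```

Emit:
send_rows:
  jaw: [0.2,0.2,0.2,0.2,0.2,0.2,0.2,0.2,0.2,0.2]
  dp:
    - [0,0,-0.06]
    - [0,0,-0.12]
    - [-0.04,0,-0.18]
    - [-0.08,0,-0.24]
    - [-0.12,0,-0.25]
    - [-0.12,0,-0.25]
    - [-0.12,0,-0.25]
    - [-0.12,0,-0.25]
    - [-0.12,0,-0.25]
    - [-0.12,0,-0.25]
  yaw: [0,0,0,0,0,0,0,0,0,0]

```text
t: 14.83
ee_pos: [0.3498, 0.1129, 0.2157]
tool_rot: [0.999, 0.051, -0.001, -0.0]
contact_force: [-0.3, -0.4, 0.4]
grip_width: 0.0342
grip_force: 0.0
```

```bash
python3 go.py .42 .12 .0045 .1026
python3 - <<'E'
from h import *
t=snapshot("top")[:,:,::-1];s=snapshot("scene")[:,:,::-1]
r=lambda im,f:cv2.resize(im,None,fx=f,fy=f,interpolation=cv2.INTER_CUBIC)
a=r(s[180:290,225:325],4); b=r(t[80:190,215:315],4)
cv2.imwrite("pics/s6.png",np.hstack([a,b]))
for n in("top","scene"):
  for th in("tall_gauge","handle"): print(n,th,[(np.round(np.array(d["position"])*[512,384],1),round(d["score"],2)) for d in spot_in(n,th)])
E
```

```text
[1.179e-01 2.000e-04 3.518e-01] yaw -0.0001 now [0.3498 0.1129 0.2157] 0.1024 14.8333 F [-0.3 -0.4  0.4] 0.03419873914404982 0.0
top tall_gauge [(array([284.7, 120. ]), 0.53)]
top handle [(array([283.1, 120.2]), 0.59), (array([391.5, 116.9]), 0.35)]
scene tall_gauge [(array([262.7, 240.3]), 0.62)]
scene handle [(array([410.6, 220.5]), 0.75), (array([259.6, 236.1]), 0.46)]
```

View pics/s6.png

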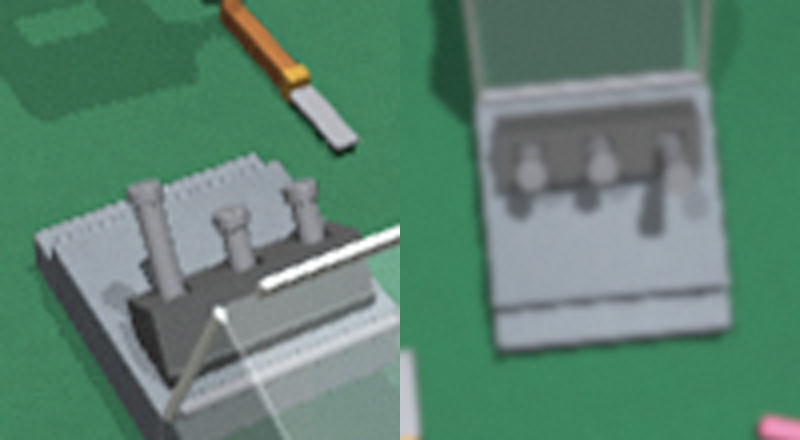

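The cover is fully open and the blade tool lies on the bench at crop (290,75). The tall gauge's knob is at scene crop (145,187) and top crop (680,178). I'll triangulate the gauges. That was my last picture view, so from here I use numbers only.

```bash
cat > g.py <<'E'
from h import *
from scipy.optimize import least_squares
S=lambda x,y:np.array([225+x/4-.4,180+y/4-.4]);T=lambda x,y:np.array([215+(x-400)/4-.4,80+y/4-.4])
p=[.6091,-.00645,.1026];c,s=np.cos(p[2]),np.sin(p[2])
W=lambda x,y,z:np.array([p[0]+c*x-s*y,p[1]+s*x+c*y,z])
for nm,a,b in [("tall",S(145,190),T(680,178)),("mid",S(231,217),T(602,167)),("left",S(300,190),T(531,176)),("tallbase",S(173,292),T(668,148))]:
    r=least_squares(lambda P:np.r_[proj("scene",P)[0]-a,proj("top",P)[0]-b],[.6,0,.1])
    d=r.x-[p[0],p[1],0]; print(nm,np.round(r.x,4),"stand",np.round([c*d[0]+s*d[1],-s*d[0]+c*d[1],d[2]],4),np.round(r.fun,1))
# sharper: fit well x, lean of knob observations
def f(q):
    o=[]
    for y,L,a,b in [(-.045,.058,S(145,190),T(680,178)),(0,.028,S(231,217),T(602,167)),(.045,.028,S(300,190),T(531,176))]:
        P=W(q[0]-L*np.sin(q[1]),y+q[2],.074+L*np.cos(q[1]));o+=[*(proj("scene",P)[0]-a),*(proj("top",P)[0]-b)]
    o.append((q[1]-.63)/.03);return np.array(o)
r=least_squares(f,[.02,.63,0]);print(r.x,np.round(r.fun,1))
q=r.x;A=np.array([-np.sin(q[1]),0,np.cos(q[1])])
for L in(0,.034,.058):print(L,W(q[0]-L*np.sin(q[1]),-.045+q[2],.074+L*np.cos(q[1])))
E
python3 g.py
```

```text
tall [ 0.5961 -0.0533  0.123 ] stand [-0.0177 -0.0453  0.123 ] [-0.3  0.  -0.4 -0.1]
mid [ 0.6095 -0.0064  0.0972] stand [0.0004 0.     0.0972] [-0.1  0.  -0.1 -0. ]
left [0.6038 0.0387 0.0966] stand [-0.0007  0.0454  0.0966] [-0.2  0.  -0.2 -0.1]
tallbase [ 0.6288 -0.0489  0.0729] stand [ 0.0153 -0.0443  0.0729] [-0.2  0.  -0.3 -0.1]
[1.60716652e-02 6.25101704e-01 1.54508255e-04] [-0.2  0.5 -0.6  0.1 -0.2 -0.1 -0.1  0.3 -0.2  0.1 -0.1 -0.2 -0.2]
0 [ 0.62968023 -0.0494136   0.074     ]
0.034 [ 0.60988874 -0.05145136  0.10157072]
0.058 [ 0.59591829 -0.05288978  0.12103241]
```

The triangulation agrees with the stand model: gauge spacing 45 mm, knob heights right. I'll grip at stand x 0, z 0.097, about 57 mm from the lower end, with a narrow opening so the pads clear the knob and the neighbouring gauge.

```bash
python3 go.py .6137 -.0510 .19 .1026
```

```text
[0.4105 0.3169 0.043 ] yaw -0.0 now [0.3493 0.113  0.216 ] 0.1025 15.1333 F [ 0.1 -0.4  0.3] 0.03406194347237983 0.0
```

Emit:
send_rows:
  jaw: [0.34,0.34,0.34,0.34,0.34,0.34,0.34,0.34,0.34,0.34]
  dp:
    - [0.06,0.045,0]
    - [0.12,0.09,0]
    - [0.18,0.135,0]
    - [0.24,0.18,0.01]
    - [0.3,0.23,0.02]
    - [0.36,0.28,0.03]
    - [0.4,0.31,0.043]
    - [0.4105,0.317,0.043]
    - [0.4105,0.317,0.043]
    - [0.4105,0.317,0.043]
  yaw: [0,0,0,0,0,0,0,0,0,0]

```text
t: 15.97
ee_pos: [0.6139, -0.0517, 0.1893]
tool_rot: [0.999, 0.051, -0.001, -0.0]
contact_force: [-0.5, 0.0, 0.9]
grip_width: 0.0281
grip_force: 0.0
```

Emit:
send_rows:
  jaw: [0.34,0.34,0.34,0.34,0.34,0.34,0.34,0.34,0.34,0.34]
  dp:
    - [0,0,0]
    - [0,0,0]
    - [0,0,0.01]
    - [0,0,0.02]
    - [0,0,0.03]
    - [0,0,0.04]
    - [0,0,0.05]
    - [0,0,0.05]
    - [0,0,0.05]
    - [0,0,0.05]
  yaw: [0,0,0,0,0,0,0,0,0,0]

```text
t: 16.8
ee_pos: [0.6138, -0.0511, 0.1605]
tool_rot: [0.999, 0.051, 0.0, 0.0]
contact_force: [0.1, -0.1, -0.3]
grip_width: 0.028
grip_force: 0.0
```

```bash
python3 go.py .6137 -.0510 .077 .1026
```

```text
[-2.000e-04 -1.000e-04  1.391e-01] yaw -0.0 now [ 0.6138 -0.0511  0.1605] 0.1026 16.8 F [ 0.1 -0.1 -0.3] 0.02803446306967455 0.0
```

Emit:
send_rows:
  jaw: [0.34,0.34,0.34,0.34,0.34,0.34,0.34,0.34,0.34,0.34]
  dp:
    - [0,0,0.02]
    - [0,0,0.04]
    - [0,0,0.06]
    - [0,0,0.08]
    - [0,0,0.1]
    - [0,0,0.115]
    - [0,0,0.13]
    - [0,0,0.139]
    - [0,0,0.139]
    - [0,0,0.139]
  yaw: [0,0,0,0,0,0,0,0,0,0]

```text
t: 17.63
ee_pos: [0.6137, -0.051, 0.0768]
tool_rot: [0.999, 0.051, -0.0, -0.0]
contact_force: [0.8, 0.8, 0.3]
grip_width: 0.0281
grip_force: 0.0
```

Emit:
send_rows:
  jaw: [0.6,1,1,1,1,1,1,1,1,1]
  dp:
    - [0,0,0]
    - [0,0,0]
    - [0,0,0]
    - [0,0,0]
    - [0,0,0]
    - [0,0,0]
    - [0,0,0]
    - [0,0,0]
    - [0,0,0]
    - [0,0,0]
  yaw: [0,0,0,0,0,0,0,0,0,0]
  force: 50

```text
t: 18.47
ee_pos: [0.6141, -0.0512, 0.0777]
tool_rot: [0.999, 0.051, 0.001, 0.0]
contact_force: [-0.5, -0.1, 5.9]
grip_width: 0.0133
grip_force: 47.8
```

```bash
python3 go.py .6137 -.0510 .077 .1026
```

```text
[-0.0006 -0.0003  0.0011] yaw -0.0 now [ 0.6141 -0.0512  0.0777] 0.1026 18.4667 F [-0.5 -0.1  5.9] 0.013348875538965889 47.77476131916046
```

Gripped: the reading of 13.3 mm fits the 15 mm handle, given the 1.5 mm offset also seen on the tool's handle. Drawing it out along its axis.

Emit:
send_rows:
  jaw: [1,1,1,1,1,1,1,1,1,1]
  dp:
    - [-0.003,0,-0.004]
    - [-0.008,0,-0.011]
    - [-0.013,0,-0.018]
    - [-0.018,0,-0.025]
    - [-0.023,0,-0.032]
    - [-0.028,0,-0.039]
    - [-0.033,0,-0.046]
    - [-0.038,0,-0.053]
    - [-0.044,0,-0.061]
    - [-0.044,0,-0.061]
  yaw: [0,0,0,0,0,0,0,0,0,0]

```text
t: 19.3
ee_pos: [0.5856, -0.0536, 0.1142]
tool_rot: [0.999, 0.051, -0.001, -0.0]
contact_force: [-0.6, 0.5, -1.0]
grip_width: 0.0137
grip_force: 47.7
```

```bash
python3 go.py .6137 -.0510 .077 .1026;python3 - <<'E'
from h import *
for n in("top","scene"):
  snapshot(n)
  for th in("tall_gauge","short_gauge_a"): print(n,th,[(np.round(np.array(d["position"])*[512,384],1),round(d["score"],2)) for d in spot_in(n,th)])
E
```

```text
[0.0471 0.0006 0.062 ] yaw -0.0 now [ 0.5856 -0.0536  0.1142] 0.1026 19.3 F [-0.6  0.5 -1. ] 0.01372207434148222 47.74895668029785
top tall_gauge [(array([351.9, 137.6]), 0.4)]
top short_gauge_a []
scene tall_gauge [(array([261.8, 236.8]), 0.66), (array([285. , 237.3]), 0.3)]
scene short_gauge_a [(array([301.9, 270. ]), 0.38), (array([297.6, 198.3]), 0.29)]
```

Emit:
send_rows:
  jaw: [1,1,1,1,1,1,1,1,1,1]
  dp:
    - [-0.01,0,-0.03]
    - [-0.03,0,-0.05]
    - [-0.06,0,-0.05]
    - [-0.09,0,-0.04]
    - [-0.122,0,-0.03]
    - [-0.122,0,-0.01]
    - [-0.122,0,0.01]
    - [-0.122,0,0.012]
    - [-0.122,0,0.012]
    - [-0.122,0,0.012]
  yaw: [0,0,0,0,0,0,0,0,0,0]
  force: 30

```text
t: 20.43
ee_pos: [0.5151, -0.0613, 0.1067]
tool_rot: [0.999, 0.051, 0.0, 0.0]
contact_force: [-0.2, 0.5, -1.3]
grip_width: 0.0134
grip_force: 47.7
```

```bash
python3 go.py .5132 -.0613 .035 .1026;python3 - <<'E'
from h import *
im=snapshot("scene")
o=get_obs();e=o["ee_pos"]+[0,0,.018]
for a in (.625,0.9,1.2,1.57):
  d=np.array([np.sin(a)*.9947,np.sin(a)*.1025,-np.cos(a)])
  print(a,[(np.round(q).astype(int).tolist(),im[int(round(q[1])),int(round(q[0]))].tolist()) for q in proj("scene",[e+d*k for k in(-.03,.02,.035,.05,.065)])])
E
```

```text
[-0.0032 -0.0004  0.1195] yaw 0.0001 now [ 0.5151 -0.0613  0.1067] 0.1027 20.4333 F [-0.2  0.5 -1.3] 0.01339297945730661 47.669291496276855
0.625 [([241, 191], [15, 19, 17]), ([246, 212], [137, 139, 144]), ([248, 218], [141, 143, 148]), ([250, 224], [157, 159, 164]), ([252, 230], [31, 65, 45])]
0.9 [([240, 192], [13, 15, 16]), ([247, 212], [137, 142, 145]), ([250, 218], [151, 152, 158]), ([252, 224], [140, 141, 147]), ([254, 230], [44, 66, 56])]
1.2 [([239, 193], [19, 19, 22]), ([248, 211], [131, 134, 138]), ([251, 217], [128, 128, 134]), ([253, 222], [98, 102, 105]), ([256, 228], [32, 68, 49])]
1.57 [([239, 196], [19, 17, 22]), ([248, 209], [63, 65, 68]), ([251, 213], [21, 42, 29]), ([254, 217], [36, 69, 51]), ([257, 222], [29, 65, 45])]
```

The gauge is in the grip at its lean, and its plug end falls where predicted (between 50 and 65 mm below the grip). The tool can't tilt, so I'll level the gauge by pressing its plug end gently on the fixed stand's base, turning it within the pads.

Emit:
send_rows:
  jaw: [1,1,1,1,1,1,1,1,1,1]
  dp:
    - [0,0,0.015]
    - [0,0,0.03]
    - [0,0,0.04]
    - [0,0,0.047]
    - [0,0,0.053]
    - [0,0,0.058]
    - [0,0,0.063]
    - [0,0,0.068]
    - [0,0,0.068]
    - [0,0,0.068]
  yaw: [0,0,0,0,0,0,0,0,0,0]
  force: 30

```text
t: 21.32
ee_pos: [0.5112, -0.0613, 0.0679]
tool_rot: [0.999, 0.052, -0.003, -0.0]
contact_force: [-11.4, -3.0, 24.7]
grip_width: 0.0138
grip_force: 46.5
```

```bash
python3 go.py .5132 -.0613 .035 .1026
```

```text
[0.0037 0.0003 0.0549] yaw 0.0007 now [ 0.5112 -0.0613  0.0679] 0.104 21.3167 F [-11.4  -3.   24.7] 0.013787662260200057 46.48294150829315
```

Emit:
send_rows:
  jaw: [0.78,0.76,0.74,0.72,0.72,0.72,0.72,0.72,0.72,0.72]
  dp:
    - [0,0,0]
    - [0,0,0]
    - [0,0,0]
    - [0,0,0]
    - [0,0,0]
    - [0,0,0]
    - [0,0,0]
    - [0,0,0]
    - [0,0,0]
    - [0,0,0]
  yaw: [0,0,0,0,0,0,0,0,0,0]
  force: 20

```text
t: 22.15
ee_pos: [0.5112, -0.0613, 0.068]
tool_rot: [0.999, 0.052, -0.003, -0.0]
contact_force: [-11.2, -2.7, 23.8]
grip_width: 0.014
grip_force: 46.5
```

```bash
python3 go.py .5132 -.0613 .035 .1026;python3 - <<'E'
from h import *
im=snapshot("scene")
np.save("im1.npy",im)
o=get_obs();e=o["ee_pos"]+[0,0,.018]
for a in (.625,0.75,.9,1.05):
  d=np.array([np.sin(a)*.9947,np.sin(a)*.1025,-np.cos(a)])
  print(a,np.round(proj("scene",[e+d*.057,e-d*.035]),1).tolist())
print(im[212:240,236:266].mean(2).astype(int))
E
```

```text
[0.0037 0.0003 0.0549] yaw 0.0007 now [ 0.5112 -0.0613  0.068 ] 0.104 22.15 F [-11.2  -2.7  23.8] 0.013977841221242328 46.47270083427429
0.625 [[250.2, 237.5], [239.9, 200.8]]
0.75 [[251.2, 237.8], [239.3, 200.8]]
0.9 [[252.3, 237.6], [238.6, 201.1]]
1.05 [[253.3, 236.8], [238.2, 201.7]]
[[ 15  11  12  18  17  17  38  58  80  70  55  16  15  43  75  51  13  24
   37  41  49  50  50  50  48  49  52  53  49  49]
 [ 18  15  17  19  33  53  54  45  83  74  63  26  12  45  76  51  15  22
   36  41  50  51  53  49  47  54  48  52  54  47]
 [ 13  16  17  19  48  80  66  44  87  75  68  43  11  44  73  50  12  24
   37  42  53  48  53  52  51  49  52  48  48  49]
 [  8  10  16  21  49  75  66  43  86  77  74  56  14  43  75  50  13  26
   34  38  50  48  48  53  52  49  48  50  52  46]
 [ 12   9  16  18  50  79  64  42  83  79  70  59  26  43  75  50  13  30
   35  47  49  47  50  50  48  50  50  48  50  49]
 [ 10  12  14  19  52  81  61  40  80  83  79  68  46  41  77  54  20  35
   48  53  52  54  50  52  50  50  50  51  47  49]
 [ 28  15  14  17  53  82  63  35  82  86  75  68  60  43  74
[... 1989 characters left out ...]
134 163 172 163 157 136
  135 165 171 172 171 169 168 171 169 168 168 172]
 [ 34  30  26  39  83 122 117 139 156 149 136  97 128 160 177 174 158 104
  117 178 173 168 170 169 171 171 170 170 168 170]
 [ 32  60  96 115 133 149 144 147 144 149 128  78 121 138 139 125 110  62
  108 175 170 171 168 169 171 169 167 171 170 171]
 [121 123 140 148 146 146 147 145 140 140 136 102  78  83  67  50  47  83
  150 170 169 168 169 168 170 170 171 170 169 173]
 [155 148 146 143 145 140 129 145 144 138 146 133 107 108  92  67 119 144
  174 172 168 171 172 173 171 172 174 171 171 169]
 [149 146 138 125 147 145 129 140 145 141 140 145 162 161 153 137 166 172
  172 169 171 172 172 173 171 172 171 170 171 167]]
```

The grip force stayed near 47 N and the gauge resists turning. I'll unload, ease the fingers for one row, and regrip at 20 N.

Emit:
send_rows:
  jaw: [1,1,0.63,0.63,1,1,1,1,1,1]
  dp:
    - [0,0,-0.003]
    - [0,0,-0.0035]
    - [0,0,-0.0035]
    - [0,0,-0.0035]
    - [0,0,-0.0035]
    - [0,0,-0.0035]
    - [0,0,-0.0035]
    - [0,0,-0.0035]
    - [0,0,-0.0035]
    - [0,0,-0.0035]
  yaw: [0,0,0,0,0,0,0,0,0,0]
  force: 20

```text
t: 23.03
ee_pos: [0.5146, -0.0612, 0.0677]
tool_rot: [0.999, 0.051, -0.0, -0.0]
contact_force: [0.4, -0.2, -0.1]
grip_width: -0.0002
grip_force: 0.0
```

```bash
python3 go.py .5132 -.0613 .035 .1026;cat > seg.py <<'E'
from h import *
im=snapshot("scene");g=im.mean(2)
o=get_obs();e=o["ee_pos"]+[0,0,.018];print(np.round(o["ee_pos"],4))
for a in (.625,0.9,1.2,1.4,1.57):
  d=np.array([np.sin(a)*.9947,np.sin(a)*.1025,-np.cos(a)])
  print(a,np.round(proj("scene",[e+d*.057,e-d*.035]),1).tolist())
r0=int(proj("scene",e)[0][1])
print(r0);print(g[r0-4:r0+26,234:268].astype(int))
E
python3 seg.py
```

```text
[-0.0024 -0.      0.0545] yaw 0.0 now [ 0.5146 -0.0612  0.0677] 0.1026 23.0333 F [ 0.4 -0.2 -0.1] -0.00024785843528811355 0.0
[ 0.5146 -0.0612  0.0677]
0.625 [[250.7, 238.6], [240.4, 201.7]]
0.9 [[252.9, 238.6], [239.2, 202.1]]
1.2 [[254.6, 236.7], [238.3, 203.6]]
1.4 [[255.2, 234.2], [238.1, 205.2]]
1.57 [[255.4, 231.5], [238.0, 206.8]]
215
[[ 18  19  19 ...  69  54  68]
 [ 14  15  21 ...  46  47  47]
 [ 30  15  19 ...  48  50  48]
 ...
 [122 138 154 ... 170 169 170]
 [141 151 151 ... 169 171 170]
 [112 152 149 ... 170 170 172]]
```

The gauge slipped out when I eased the grip (opening now 0). I'll raise the gripper, move it clear, and find the gauge.

Emit:
send_rows:
  jaw: [1,1,1,1,1,1,0,0,0,0]
  dp:
    - [0,0,-0.03]
    - [0,0,-0.08]
    - [0,0,-0.14]
    - [0,0,-0.2]
    - [-0.05,0,-0.25]
    - [-0.1,0.03,-0.28]
    - [-0.15,0.06,-0.28]
    - [-0.2,0.09,-0.28]
    - [-0.25,0.12,-0.28]
    - [-0.25,0.12,-0.28]
  yaw: [0,0,0,0,0,0,0,0,0,0]

```text
t: 23.92
ee_pos: [0.3684, -0.1499, 0.2358]
tool_rot: [0.999, 0.049, -0.002, 0.0]
contact_force: [0.7, 1.0, -0.1]
grip_width: 0.0425
grip_force: 0.0
```

```bash
python3 go.py .5132 -.0613 .035 .1026;python3 - <<'E'
from h import *
for n in("top","scene"):
  im=snapshot(n); cv2.imwrite(f"pics/{n}7.png",im[:,:,::-1])
  for th in("tall_gauge","short_gauge_a"):
    print(n,th,[(np.round(np.array(d["position"])*[512,384],1).tolist(),round(d["score"],2)) for d in spot_in(n,th)])
t=cv2.imread("pics/top7.png");s=cv2.imread("pics/scene7.png");o=cv2.imread("pics/s6.png")
so=cv2.resize(o[:,:400],(100,110),interpolation=cv2.INTER_AREA);to=cv2.resize(o[:,400:],(100,110),interpolation=cv2.INTER_AREA)
for n,a,b,x0,y0 in(("scene",s[180:290,225:325],so,225,180),("top",t[80:190,215:315],to,215,80)):
  d=cv2.GaussianBlur(cv2.absdiff(a,b),(3,3),0).max(2)>35
  k,l,st,c=cv2.connectedComponentsWithStats(d.astype(np.uint8))
  for i in range(1,k):
    if st[i,4]>8:
      ys,xs=np.where(l==i);cc=np.linalg.eigh(np.cov(xs,ys));
      print(n,st[i]+[x0,y0,0,0,0],np.round(c[i]+[x0,y0],1),"len",np.round(4*np.sqrt(cc[0]),1),"dir",np.round(cc[1][:,1],2),"now",a[l==i].mean(0).astype(int),"was",b[l==i].mean(0).astype(int))
E
```

```text
[ 0.2556 -0.1234  0.3339] yaw -0.0024 now [ 0.3684 -0.1499  0.2358] 0.0979 23.9167 F [ 0.7  1.  -0.1] 0.04254102934282428 0.0
top tall_gauge [([285.1, 172.7], 0.7), ([215.7, 196.0], 0.35)]
top short_gauge_a [([264.4, 119.6], 0.62), ([246.0, 118.8], 0.61)]
scene tall_gauge [([238.9, 228.0], 0.67), ([386.2, 203.1], 0.43)]
scene short_gauge_a [([300.7, 230.9], 0.56), ([283.7, 239.3], 0.42)]
scene [225 180  22  20 313] [233.5 188.8] len [18.8 24.1] dir [-0.81  0.58] now [46 64 32] was [ 84 117  59]
scene [230 216  21  22 214] [239.7 226.8] len [10.1 28.4] dir [0.7  0.71] now [119 119 111] was [105 136  78]
scene [257 225   9  28 108] [261.3 236.7] len [ 7.5 34.8] dir [0.09 1.  ] now [158 160 139] was [121 117 114]
scene [266 250   5   4  14] [268.  251.9] len [3.6 5.4] dir [-0.95  0.32] now [93 93 91] was [146 141 139]
top [280 113   5   5  21] [282.1 115. ] len [4.8 5.8] dir [-0.78 -0.63] now [66 66 66] was [122 117 116]
top [282 121   5   4  12] [284.1 122.7] len [3.4 5.1] dir [-0.96  0.28] now [100  97  94] was [148 142 141]
top [274 125   9  15 102] [277.9 132.1] len [ 8.2 16.3] dir [-0.13  0.99] now [187 177 168] was [120 114 108]
top [287 128   3   5  10] [287.9 129.8] len [2.6 5.5] dir [0.3  0.95] now [189 180 170] was [153 145 138]
top [281 162  11  28 189] [286.2 175.6] len [ 8.4 32.3] dir [0.1 1. ] now [146 146 136] was [ 94 128  62]
```

Run:
```python
from h import *
for n,x0,x1,y0,y1 in(("top",272,302,155,212),("scene",218,262,205,246)):
  im=cv2.imread(f"pics/{n}7.png")[y0:y1,x0:x1];h=cv2.cvtColor(im,cv2.COLOR_BGR2HSV)
  print(n,x0,y0)
  for r in range(im.shape[0]):
    print(f"{y0+r:3d}","".join(("." if h[r,c,1]>90 else chr(97+int(h[r,c,2])//10)) for c in range(im.shape[1])))
```

```text
top 272 155
155 oppqrsssrssrrrrrrsssstssrp....
156 rssstttttssssrrrssstttttrp....
157 sstttttttsrqqqqqrsstttttsp....
158 ttttttttsqpoppqqqrstttttsp....
159 tttttttsqonoqrrqqrstttttspn...
160 tttttttspmmoqrrqqrssssssro....
161 tttttttspmmoqrrqpqqqqqppon....
162 sssssssrpmmoqrrqonnmmllkll....
163 qppoooonmklnqrrqnljjiii.......
164 llkkkjjjiiknqrrqnki...........
165 jjj.....hiknprrqol............
166 .........iknprrqom............
167 .........ikmpqrqom............
168 ..........jmopqpom............
169 ..........jlnpqpom............
170 ..........jloqrqon............
171 ..........jloqrqon............
172 ..........jkoqrron............
173 ...........knqrrpn............
174 ...........knqrrpn............
175 ...........knqrrpo............
176 ...........kmqrrpn............
177 ...........kmprrpn............
178 ...........jmprrqn............
179 ...........kmprrqnm...........
180 ...........kmprrqnm...........
181 ...........kmprrqon...........
182 ...........klorrqon...........
183 ...........kloqrqpn...........
184 ...........kloqrrpo...........
185 ............loqrrpn...........
186
[... 2229 characters left out ...]
mmmpqprtsrrrrq
232 .......................ghknmmnmmorsssrrrprrq
233 ........................filmnmmmnssrrqrrprsr
234 .........................gjnmmmkkprqrqrrrrrr
235 ......................mnllljkkigkpsqrrrrrrrr
236 ...................lnpqsqpnfghlopssrrrrrrrrr
237 .................pqprsrrrqomnoqsrrrrrrrrrrrr
238 ...............mprssrrsrqrrrsrrrrrrrrrrrrrrr
239 ...............mqsssqprsqssrrrrrrrrrrrrrrrrr
240 ...............lmsssqqrsrqrrrrrrrrrrrrrrrrrr
241 ................josrprrrrrqrrrrrrrrrrrrrrrrr
242 ................gkrqlrrrqrrrrrrrrrrrrrrrrrrr
243 ................ghnqhorrrrrrrrrrrrrrrrrrrrrr
244 ................ghimgkqrrrrrrqrrrrrrrrrrrrrs
245 ................ghhhghnsrrrrrrrrrrrrrrrrrrrr
```

Run:
```python
from h import *
from scipy.optimize import least_squares
p=[.6091,-.00645,.1026];c,s=np.cos(p[2]),np.sin(p[2])
E=[]
for nm,a,b in[("knob",(232.6,219),(287.4,190.3)),("plug",(248,233.2),(285.8,159.5))]:
    r=least_squares(lambda P:np.r_[proj("scene",P)[0]-a,proj("top",P)[0]-b],[.6,0,.1]);d=r.x-[p[0],p[1],0];E.append(r.x)
    print(nm,np.round(r.x,4),"stand",np.round([c*d[0]+s*d[1],-s*d[0]+c*d[1]],4),np.round(r.fun,1))
print(np.linalg.norm(E[0]-E[1]),np.arctan2(*(E[0]-E[1])[[1,0]]))
# hypotheses: predicted pixel of axis ends
def W(x,y,z):return [p[0]+c*x-s*y,p[1]+s*x+c*y,z]
o=get_obs();print(o["ee_pos"])
```

```text
knob [ 0.4432 -0.0684  0.0123] stand [-0.1714 -0.0446] [0. 0. 0. 0.]
plug [ 0.524  -0.0592  0.0351] stand [-0.09   -0.0438] [-1.3  0.  -1.3 -0.5]
0.08453038433749831 -3.0288355563402103
[ 0.37359464 -0.14773444  0.2357909 ]
```

The gauge lies in front of the stand: knob on the bench (z about 0.012), plug end on the sill, tilted about 0.3 rad. That can be recovered. I'll grip its handle there, pull it off the sill to the left, away from the pink tool, and let it lie flat on the bench. Then I'll regrip it level.

```bash
python3 go.py .4729 -.0650 .10 .1076
```

```text
[ 0.1789 -0.1199  0.2264] yaw -0.0017 now [ 0.3736 -0.1477  0.2358] 0.1042 24.2167 F [-0.4  0.2  0.5] 0.04262096670802895 0.0
```

Emit:
send_rows:
  jaw: [0.34,0.34,0.34,0.34,0.34,0.34,0.34,0.34,0.34,0.34]
  dp:
    - [0.05,-0.03,0.05]
    - [0.1,-0.07,0.1]
    - [0.15,-0.1,0.15]
    - [0.179,-0.12,0.2]
    - [0.179,-0.12,0.226]
    - [0.179,-0.12,0.226]
    - [0.179,-0.12,0.226]
    - [0.179,-0.12,0.226]
    - [0.179,-0.12,0.226]
    - [0.179,-0.12,0.226]
  yaw: [-0.002,-0.002,-0.002,-0.002,-0.002,-0.002,-0.002,-0.002,-0.002,-0.002]

```text
t: 25.05
ee_pos: [0.4727, -0.0663, 0.1018]
tool_rot: [0.999, 0.053, 0.001, 0.001]
contact_force: [0.7, -0.9, 0.4]
grip_width: 0.0277
grip_force: 0.0
```

```bash
python3 go.py .4729 -.0650 .006 .1076
```

```text
[ 1.000e-04 -2.400e-03  1.597e-01] yaw -0.0009 now [ 0.4727 -0.0663  0.1018] 0.1058 25.05 F [ 0.7 -0.9  0.4] 0.027713990508045384 0.0
```

Emit:
send_rows:
  jaw: [0.34,0.34,0.34,0.34,0.34,0.34,0.34,0.34,0.34,0.34]
  dp:
    - [0,-0.002,0.03]
    - [0,-0.002,0.06]
    - [0,-0.002,0.09]
    - [0,-0.002,0.11]
    - [0,-0.002,0.13]
    - [0,-0.002,0.145]
    - [0,-0.002,0.157]
    - [0,-0.002,0.157]
    - [0,-0.002,0.157]
    - [0,-0.002,0.157]
  yaw: [0,0,0,0,0,0,0,0,0,0]

```text
t: 25.88
ee_pos: [0.4725, -0.0646, 0.0066]
tool_rot: [0.999, 0.053, 0.001, 0.0]
contact_force: [-0.3, -0.4, 0.5]
grip_width: 0.0279
grip_force: 0.0
```

Emit:
send_rows:
  jaw: [0.6,1,1,1,1,1,1,1,1,1]
  dp:
    - [0,0,0]
    - [0,0,0]
    - [0,0,0]
    - [0,0,0]
    - [0,0,0]
    - [0,0,0]
    - [0,0,0]
    - [0,0,0]
    - [0,0,0]
    - [0,0,0]
  yaw: [0,0,0,0,0,0,0,0,0,0]
  force: 20

```text
t: 26.72
ee_pos: [0.4725, -0.0645, 0.0064]
tool_rot: [0.999, 0.053, 0.0, 0.0]
contact_force: [-0.3, -0.0, 6.3]
grip_width: 0.014
grip_force: 21.7
```

```bash
python3 go.py .4729 -.0650 .006 .1076
```

```text
[0.0006 0.0009 0.0006] yaw -0.0005 now [ 0.4725 -0.0645  0.0064] 0.1067 26.7167 F [-0.3 -0.   6.3] 0.014016289307967417 21.661076545715332
```

Gripped at 20 N. Pull it forward and left off the sill.

Emit:
send_rows:
  jaw: [1,1,1,1,1,1,1,1,1,1]
  dp:
    - [0,0,-0.005]
    - [-0.01,0,-0.01]
    - [-0.025,-0.005,-0.01]
    - [-0.04,-0.015,-0.01]
    - [-0.055,-0.03,-0.01]
    - [-0.06,-0.04,-0.01]
    - [-0.06,-0.04,-0.005]
    - [-0.06,-0.04,-0.002]
    - [-0.06,-0.04,-0.002]
    - [-0.06,-0.04,-0.002]
  yaw: [0,0,0,0,0,0,0,0,0,0]

```text
t: 27.55
ee_pos: [0.4345, -0.0448, 0.007]
tool_rot: [0.999, 0.053, 0.0, 0.0]
contact_force: [-1.5, 0.7, -1.5]
grip_width: 0.0145
grip_force: 21.1
```

Emit:
send_rows:
  jaw: [0.58,0.5,0.5,0.5,0.5,0.5,0.5,0.5,0.5,0.5]
  dp:
    - [0,0,0]
    - [0,0,0]
    - [0,0,0]
    - [0,0,0]
    - [0,0,0]
    - [0,0,0]
    - [0,0,0.003]
    - [0,0,0.005]
    - [0,0,0.005]
    - [0,0,0.005]
  yaw: [0,0,0,0,0,0,0,0,0,0]

```text
t: 28.38
ee_pos: [0.4336, -0.0443, 0.0041]
tool_rot: [0.999, 0.053, -0.0, -0.0]
contact_force: [-0.2, 0.7, -0.4]
grip_width: 0.0217
grip_force: 0.0
```

```bash
python3 go.py .4729 -.0650 .004 .1076
python3 - <<'E'
from h import *
o=get_obs();e=np.array([*o["ee_pos"][:2],.0095]);u=np.array([.9942,.107,0])
print(np.round(proj("scene",[e+u*.057,e,e-u*.035]),1).tolist())
q=proj("scene",[e])[0].astype(int);x0,y0=q[0]-20,q[1]-20
im=snapshot("scene")[y0:y0+45,x0:x0+45,::-1];h=cv2.cvtColor(np.ascontiguousarray(im),cv2.COLOR_BGR2HSV)
print(x0,y0)
for r in range(45):print(f"{y0+r:3d}","".join(("." if h[r,c,1]>90 else chr(97+int(h[r,c,2])//10)) for c in range(45)))
E
```

```text
[0.0614 0.0412 0.0001] yaw -0.0005 now [ 0.4336 -0.0443  0.0041] 0.1067 28.3833 F [-0.2  0.7 -0.4] 0.021685288944237296 0.0
[[249.9, 229.0], [240.2, 215.1], [234.5, 207.0]]
220 195
195 fedde....dbcbbcbbc.bbbbbbbbbb..bbc.cbbbc.....
196 ddede.....bbbbbbbbbbbb.cbbbbcbbbbbbbbbc......
197 ccehgg.....bbb.bbbcbbccbbabbb.bbbbbbbc.......
198 ccdhi.....bbbbbb.cbc...bbabbbbbcbbbbbb.......
199 caceg.....cbbbbcbc.c...bbbbbbc.bbbbb.c.......
200 bcccd......bbbccbbcc...cbbbcccbbbbc.c........
201 bbcbb.....cbbbcbcbcc...dbbbbbcbbbbbb.........
202 .b.bcb....bbbbcbcbb....cbbbbcbbc..c..........
203 ..cccbc...bbbbcccbb...cc.bbbbbc..............
204 ..bbccbbc.bbb.cbbbd....bbbbbac...............
205 ...bcbcbcccccbbbb......bbbcc.................
206 ...d.bbccccccccbbce....b.cefdc...............
207 ....dbbbbbbc.cbbbcff...bbcfhdc...............
208 .....dbbcccccc.bcdfgf..abbehdb...............
209 ......dbccbcbbcbcdfgg..bbaehdb...............
210 .......dbc.bbbccegegg...badhe................
211 ...........b.cceghfhgf.bbaehfb...............
212 ...........cbbbeihehggdabbdhf................
213 ...........cbb.
[... 630 characters left out ...]

226 ........................jnpqrplk.............
227 ........................gloqqqnok.........pqp
228 .........................imoqrqolk.....npprts
229 .........................ikopqoljj...pqqsssss
230 ..........................hmomjhhioqprtssssrr
231 ...........................jlhhlnnrtssssrqsrr
232 ...........................fklmopqsssrpssqrsr
233 ..........................mmnpppprrqrrqrsrrrr
234 .......................mnmopppprqqsqrsrrrrrrr
235 ....................npoorqrqrqossqsrrrsrrrsrr
236 .................lopqssrssrqssqssrrrrrrrrsrrr
237 ...............npprssrsrrrrrssrsrrrrsrrrsrrrr
238 .............lprssssrrqssrrrrrrrrrrrrrrrsrrrr
239 .............lrtssrpssqrsrrrrrrrrrrrrrssssrrr
```

The gauge's outline matches one lying flat on the bench (plug end seen near (249.5,229), predicted (249.9,229)). Regrip it level, then lift.

Emit:
send_rows:
  jaw: [0.5,0.5,0.5,0.6,1,1,1,1,1,1]
  dp:
    - [0,0,0.001]
    - [0,0,0.003]
    - [0,0,0.003]
    - [0,0,0.003]
    - [0,0,0.003]
    - [0,0,0.003]
    - [0,0,0.003]
    - [0,0,0.003]
    - [0,0,0.003]
    - [0,0,0.003]
  yaw: [0,0,0,0,0,0,0,0,0,0]
  force: 45

```text
t: 29.27
ee_pos: [0.4337, -0.0444, 0.0025]
tool_rot: [0.999, 0.053, 0.0, 0.0]
contact_force: [-0.4, 0.1, 2.6]
grip_width: 0.0132
grip_force: 43.8
```

Emit:
send_rows:
  jaw: [1,1,1,1,1,1,1,1,1,1]
  dp:
    - [0,0,-0.005]
    - [0,0,-0.015]
    - [0,0,-0.03]
    - [0,0,-0.05]
    - [0,0,-0.07]
    - [0,0,-0.09]
    - [0,0,-0.11]
    - [0,0,-0.13]
    - [0,0,-0.15]
    - [0,0,-0.15]
  yaw: [0,0,0,0,0,0,0,0,0,0]

```text
t: 30.1
ee_pos: [0.4347, -0.0446, 0.0947]
tool_rot: [0.999, 0.053, 0.002, 0.001]
contact_force: [-0.8, 0.0, -0.6]
grip_width: 0.0133
grip_force: 43.8
```

```bash
python3 go.py .44 -.035 .29 .1076
```

```text
[ 0.0117 -0.0144 -0.3254] yaw -0.0004 now [ 0.4347 -0.0446  0.0947] 0.1068 30.1 F [-0.8  0.  -0.6] 0.01328449159308221 43.7880402803421
```

Emit:
send_rows:
  jaw: [1,1,1,1,1,1,1,1,1,1]
  dp:
    - [0.01,0,-0.04]
    - [0.02,0,-0.08]
    - [0.03,0,-0.12]
    - [0.04,0,-0.16]
    - [0.05,0,-0.2]
    - [0.05,0,-0.24]
    - [0.05,0,-0.28]
    - [0.05,0,-0.31]
    - [0.05,0,-0.33]
    - [0.05,0,-0.33]
  yaw: [0,0,0,0,0,0,0,0,0,0]

```text
t: 30.93
ee_pos: [0.4646, -0.0415, 0.2927]
tool_rot: [0.999, 0.053, 0.002, 0.001]
contact_force: [0.9, 0.3, -1.5]
grip_width: 0.0132
grip_force: 44.0
```

Emit:
send_rows:
  jaw: [1,1,1,1,1,1,1,1,1,1]
  dp:
    - [0,0,0]
    - [0,0,0]
    - [0,0,0]
    - [0,0,0]
    - [0,0,0]
    - [0,0,0]
    - [0,0,0]
    - [0,0,0]
    - [0,0,0]
    - [0,0,0]
  yaw: [0,0,0,0,0,0,0,0,0,0]

```text
t: 31.77
ee_pos: [0.4636, -0.0412, 0.2904]
tool_rot: [0.999, 0.053, 0.0, -0.0]
contact_force: [0.2, 0.2, -1.0]
grip_width: 0.013
grip_force: 44.0
```

```bash
python3 go.py .44 -.035 .29 .1076
python3 - <<'E'
from h import *
o=get_obs();e=o["ee_pos"]+[0,0,.0075]
im=snapshot("scene")[:,:,::-1];cv2.imwrite("pics/end.png",im)
for a in(-.2,0,.2):
  u=np.array([.9942*np.cos(a),.107*np.cos(a),np.sin(a)]);print("plug up" ,a,np.round(proj("scene",[e+u*.057,e+u*.03,e,e-u*.035]),1).tolist())
q=proj("scene",[e])[0].astype(int);x0,y0=q[0]-22,q[1]-20
c=np.ascontiguousarray(im[y0:y0+45,x0:x0+45]);h=cv2.cvtColor(c,cv2.COLOR_BGR2HSV)
print(x0,y0)
for r in range(45):print(f"{y0+r:3d}","".join(("." if h[r,k,1]>90 else chr(97+int(h[r,k,2])//10)) for k in range(45)))
snapshot("top")
for n in("top","scene"):
  for t in("blade_tool","short_gauge_a","tall_gauge"):print(n,t,[(np.round(np.array(d["position"])*[512,384],1).tolist(),round(d["score"],2)) for d in spot_in(n,t)])
E
```

```text
[-0.038  -0.0144  0.0007] yaw -0.0005 now [ 0.4636 -0.0412  0.2904] 0.1066 31.7667 F [ 0.2  0.2 -1. ] 0.013014072768417201 43.97898852825165
plug up -0.2 [[255.9, 143.6], [250.0, 135.1], [243.8, 125.9], [236.7, 115.6]]
plug up 0 [[256.2, 139.2], [250.2, 132.8], [243.8, 125.9], [236.7, 118.3]]
plug up 0.2 [[256.0, 134.2], [250.0, 130.2], [243.8, 125.9], [236.9, 121.2]]
221 105
105 cb..cb.......c.bbbcbbb...bbbbbb.cbbcbbcbb....
106 dccbcbbc....acbbbbb.bc...bbb.cbb.cbbbbbcbc...
107 ecbcbbbbc...bbbcbbbbb.....bbbbbbbbcbbbbbb....
108 edcc.c.bbbbbbb.bbbbcb....bbbbbbbbbbbc.cc.....
109 eedcbccbbbbccbbcbbbb.....dbbbbbbbbbc.........
110 eeedcbbbbcbccbbbcbbbb....cbbb.cbbb...........
111 eeeddccbcbccbbccc.bbb....bbbbbbbbc...........
112 ee.eedcbbbcbcbbbbbb......bbbbbbbb............
113 eeeeeeecccccbbcbcbbbb.....bbddeb.............
114 eee.eeeeccbccbbcbcbb.....abbdggcc............
115 e.eedefedcbb..bbccbbb....baadhhd.............
116 eeeeeeffeed..bbbbbccef..babbcghdc............
117 eeeeeeffffe..bbccbdfgg...bbbcghdc............
118 eeeeeeefffeffbb.bbdghhe.b.bbcggdc............
119 eeeeeeeffffffcbbb
[... 1178 characters left out ...]

143 jjihfeeedfim.....................iihhihg.....
144 ggeeeeegiik.......................hhihgf.....
145 eed.eghjk.........................ffgg.......
146 efhjjjk......................................
147 ijkn.........................................
148 m............................................
149 .............................................
top blade_tool [([372.7, 278.4], 0.87), ([213.7, 186.7], 0.49), ([157.9, 191.6], 0.36)]
top short_gauge_a []
top tall_gauge [([391.6, 119.4], 0.53)]
scene blade_tool [([295.4, 196.2], 0.84), ([188.5, 231.6], 0.79), ([131.2, 190.5], 0.78)]
scene short_gauge_a [([285.0, 237.3], 0.42), ([301.7, 268.1], 0.34)]
scene tall_gauge [([250.9, 136.6], 0.55)]
```

The gauge is held at about 0.30 m, roughly level. I'll measure the tilt with a silhouette fit and check that the other things are undisturbed.

Run:
```python
from h import *
from scipy.spatial.transform import Rotation as R
from scipy.optimize import minimize
im=cv2.imread("pics/end.png");x0,y0,x1,y1=238,129,266,150
h=cv2.cvtColor(im,cv2.COLOR_BGR2HSV);M=(h[y0:y1,x0:x1,1]<=90)
M[:, :2]&=False
yy,xx=np.mgrid[y0:y1,x0:x1];M&=~((xx<244)); M&=~((xx<249)&(yy<126))
F=8;Mb=cv2.resize(M.astype(np.float32),None,fx=F,fy=F,interpolation=cv2.INTER_LINEAR)
o=get_obs();e=o["ee_pos"]+[0,0,.0075]
th=np.linspace(0,2*np.pi,40)
def ren(a,L,dx,dy):
    u=np.array([.9942*np.cos(a),.107*np.cos(a),np.sin(a)]);v=np.array([-.107,.9942,0]);w=np.cross(u,v);C=np.zeros(Mb.shape,np.uint8)
    for r,s0,s1 in((.0075,0,L-.028),(.009,L-.028,L)):
        P=[e+u*s+r*(np.cos(t)*v+np.sin(t)*w) for s in(s0,s1) for t in th]
        q=(proj("scene",P)+[dx-x0+.5,dy-y0+.5])*F
        cv2.fillConvexPoly(C,cv2.convexHull(q.astype(np.int32)),1)
    C[:,:int((244-x0)*F)]=0
    return C
res=[]
for a in np.arange(-.35,.36,.05):
  b=min((np.abs(ren(a,L,dx,dy)-Mb).mean(),L,dx,dy) for L in(.053,.057,.061,.065) for dx in(-1,-.5,0,.5,1) for dy in(-1.5,-.75,0,.75,1.5))
  print(round(a,2),np.round(b,4))
```

```text
-0.35 [ 0.1171  0.053   1.     -1.5   ]
-0.3 [ 0.0966  0.053   1.     -1.5   ]
-0.25 [ 0.0703  0.057   1.     -1.5   ]
-0.2 [ 0.0523  0.057   1.     -1.5   ]
-0.15 [ 0.0374  0.061   1.     -1.5   ]
-0.1 [ 0.0319  0.061   1.     -0.75  ]
-0.05 [0.0298 0.061  1.     0.    ]
-0.0 [0.0298 0.065  0.     0.    ]
0.05 [0.0369 0.065  0.     0.75  ]
0.1 [0.049 0.065 0.    1.5  ]
0.15 [ 0.0761  0.065  -1.      1.5   ]
0.2 [ 0.1083  0.065  -1.      1.5   ]
0.25 [ 0.147  0.065 -1.     1.5  ]
0.3 [ 0.182  0.057 -1.     1.5  ]
0.35 [ 0.2013  0.053  -1.      1.5   ]
```

The tilt is within about 3° of level (best fit 0 to -0.05 rad), at about 0.30 m. The pink tool, the larger orange tool and the short gauges are where they were. Handing in.

```bash
python3 -c "
from bench import *
print(close_job())"
```

```text
the job is handed in; nothing more can be done
None
```

I handed the job in with the cover levered open by the blade, the blade tool on the bench and the tall gauge gripped about 0.30 m up, level to about 3°; but after drawing the gauge I dropped it while levelling it (after pressing its plug end on the stand base at about 25 N), and regripped it from the bench.

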